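# Take the spent cartridge out of the worktop water filter

### The job

The blue-headed cartridge of the water filter is spent: turn the quarter-turn latch on the filter unit, swing its hatch right up so that it stays standing open for the new one, lift the blue-headed cartridge out and lay it gently on its side, flat on the floor of the steel oven tray. Leave the grey-headed cartridge in its place and the other things on the worktop where they are, and never let the spent one drop or topple over.

Things in the scene. Friction and masses are not known exactly. Their poses are not given: they have to be found in the camera images.
- unit: White water-filter unit, fixed. Origin on the worktop under its filter bay's centre, front to own -x, z up: x -78 to +165, y +-135, 180 mm high; grille and spout (165 high) on its +y side to y +240. Bay (inside x -66 to +75, y +-125, floor 15 mm up), closed by the hatch, holds two cartridges at x 0, y +50 and -50 (either way round) between ribs 22 mm high, 3.5 mm play. Lift straight up.
- latch (a joint): Quarter-turn cam latch on the hatch, rad. 0: latched, the black wing lies along the unit's y. Turns anticlockwise seen from above to its stop at 1.57, wing along the unit's x; beyond 1.25 the cam under the hatch is clear of its keeper and the hatch is free. Starts between 0 and 0.2, takes about 0.1 N m, stays where it is left.
- latch_grip (a point): Point on the latch axis at the height to grip the wing: 36 mm above the hatch's underside, 28 above its top face, 14 below the wing's top; 110 mm forward of the hinge line. Wing 46 mm long (own y), 12 thick (own x), 34 high, on a disc 44 mm in diameter. Own z: the latch axis, out of the hatch.
- hatch (a joint): Hatch angle, rad: 0 shut, 1.57 upright, stop at 1.75. Stiff hinge: it stays where it is left; about 6 N at the latch knob moves it.
- hatch_hinge (a point): Middle of the hatch's hinge line, at the rear of the bay (unit x +75 mm, 180 mm up), on the hatch's underside. Hinge axis: own y; the hatch reaches along own -x: white plate 150 mm from hinge to free edge, 266 wide, 8 thick. It opens front edge up and back, away from the unit's front; upright, its underside faces the front and the knob is behind it.
- blue_center (a point): Centre (half-way up) of the spent cartridge: white, blue head, 0.36 to 0.54 kg, 150 mm tall. Flat-sided body 50 (own x) x 56 (own y) x 105 high; collar 46 in diameter, 10 high; on top an upright handle fin 44 (own x) x 12 (own y) x 35 high, its middle 57 mm above this point. Own z runs up its length. In the unit its top is 165 mm above the worktop.
- grey_center (a point): The same point of the other cartridge, the same in shape, with a grey head. It stays in the unit.
- tray_floor (a point): Centre of the inner floor of a small steel oven tray, fixed, 4 mm above the worktop. Own y along its length: inside 157 (own x) x 232 mm (own y), walls 4 mm thick, rim 22 mm above the worktop (18 mm above its floor). Beyond it on the right, from y -0.62, stands a steel toaster 180 mm high; on the far left, from y +0.53, a bread bin as high.
- tumbler: Glass tumbler under the spout, 66 mm in diameter, 95 mm high, origin at its foot. Leave it.
- mug: Blue-grey mug, 82 mm in diameter, 95 mm high, origin at its foot. Leave it.
- mill: Wooden pepper mill, 56 mm in diameter, 158 mm high, origin at its foot. Leave it.
- teajar: Amber jar with a wooden cap, 80 mm in diameter, 110 mm high, origin at its foot. Leave it.
- carton: White and blue carton of new cartridges, 125 x 165 x 66 mm high, origin under its centre. Leave it.

How it is judged:
On the way, in this order (a step that is already met when the one before it is completed fails the run):
1. the latch is turned to free the hatch (beyond 1.25 rad), the hatch still down (value of joint latch above 1.25 rad and value of joint hatch below 0.2 rad), for 0.05 s.
2. the hatch is swung up (beyond 1.4 rad), the spent cartridge still in the unit (value of joint hatch above 1.4 rad and distance of blue_center from where it was at the start of the episode below 0.03 m), for 0.2 s.
At the end, for the whole second after the job is handed in: The hatch stands open beyond 1.4 rad; the blue-headed cartridge lies at rest, released, flat on the tray's floor inside its rim (long axis within 0.12 rad of level, centre 18 to 34 mm above the tray floor); the grey-headed cartridge is within 10 mm of where it was (value of joint hatch above 1.4 rad and angle between blue_center's own z axis and vertical between 1.45 and 1.69 rad and z of blue_center in the frame of tray_floor between 0.018 and 0.034 m and x of blue_center in the frame of tray_floor between -0.055 and 0.055 m and y of blue_center in the frame of tray_floor between -0.09 and 0.09 m and linear speed of blue below 0.02 m/s and distance of grey_center from where it was at the start of the episode below 0.01 m); the robot touches nothing.
It fails at once if the spent cartridge is let drop (over 0.6 m/s while not held) or topples over (turning faster than 8 rad/s) ((contact force between the fingers and blue below 0.2 N and linear speed of blue above 0.6 m/s) or angular speed of blue above 8 rad/s).
It fails at once if the grey-headed cartridge is lifted or shifted by more than 20 mm (distance of grey_center from where it was at the start of the episode above 0.02 m).
It fails at once if a bystander is shifted by more than 30 mm (distance of any of tumbler, mug, mill, teajar, carton from where it was at the start of the episode above 0.03 m).
It also fails if it takes over 72 s, if anything falls off the work surface, if the arm or the gripper's body presses on something with over 40 N, if the wrist force passes 120 N, or if a joint passes its speed limit or range.

### The arm

A 7-joint arm with a two-finger parallel gripper is mounted at the origin on the work surface. World frame = base frame: x ahead of the robot, y to its left, z up, the work surface at z = 0. Lengths are in m, angles in rad, forces in N, time in s.
With the tool pointing down it reaches from about 0.425 to 0.875 m from the base axis. Payload 4.7 kg.
Tool frame: the origin (TCP) lies on the centre line of the jaws, within the pads' length; the fingertips stand robot.tcp_to_tips ahead of it and the grasp point (between the pads) lies 2 mm behind it (robot.tcp_to_tips is the distance from the TCP to the fingertips, in m); z points along the fingers, y is the direction in which the jaws open and shut (so a half turn about z gives the same grasp; the last joint's range is limited). The gripper opens to 87 mm and grips with 3 to 60 N. Pads are 19 mm wide; open, the fingers measure 117 mm over their backs; the gripper's body (75 mm by 190 mm) begins 51 mm behind the grasp point.
Start: joints at [1.294, 0.321, -0.07, 1.45, 0.023, 1.371, -0.057], TCP at [0.186, -0.623, 0.24] pointing down, gripper open.
Joint ranges: [-2.86, 2.86], [-0.3, 2.09], [-1.38, 1.24], [0.06, 2.45], [-1.56, 4.7], [0.09, 2.05], [-2.69, 2.69]. Speed limits (rad/s): [2.57, 2.57, 3.14, 3.14, 3.14, 3.14, 3.14].

### API

Orientations are given as a unit quaternion [x, y, z, w].
In Python, from bench import robot, viewer gives the robot as it stands.
- The arm moves only by the tool carry_out, never from a script. Its argument "plan" is text: rows parted by semicolons, each of 7 numbers parted by spaces: the closure, from -1 (fully open) to 1 (shut), then the shift along the tool's x, y, z in m, then the turn, a rotation vector about the tool's x, y, z in degrees. A call has 1 to 20 rows; each row shifts and turns the commanded pose from where the row before left it, along the tool's axes as they then stand; what a row does not reach is not made up. A row lasts 1/10 s, in which the tool goes at most 50 mm and 8.59 degrees, less where a joint would pass 70% of its speed; a pose out of reach is approached as far as the arm can. A call is refused whole if a number of a shift passes 0.05 or a number of a turn 8.59, either way. A call with a gripper value outside its range is refused whole. The fingers move at their own pace and stop on an object; "newtons" is the grip in N (left out, the last holds). Time passes only in rows, so rows that do not move let the fingers close. It gives the time, the measured TCP pose, the force and the opening at its end, in the units of the state.
- robot.get_state(): the state, without advancing time (a new reading comes with each control period).
- viewer.snapshot(name): name is "scene" or "top" or "wrist"; returns a dict with "image" (480x640x3 uint8, red, green, blue), "vfov" (degrees; the focal length in pixels is half the picture's height over the tangent of half this angle, whatever the lens; pixels are square), "cx", "cy" (the principal point, pixels), "dist_coeffs" ([k1, k2, p1, p2, k3] as OpenCV has them; the pictures are not rectified), "R" (3x3) and "t" (3): a world point X has camera coordinates R X + t. Camera axes: x right, y down, z forward; pixel columns grow to the right and rows downward; lengths in m; the calibration is good to about 2 mm. A picture is of the moment at which its call begins. There is no depth.
- robot.job_done(): hands the job in, once; it reports no verdict.
The state is a dict: "time": time; "joints": joint angles; "qvel": joint speeds; "effort": joint torques, N m; "tool_pos": TCP position; "tool_rot": TCP orientation; "wrist_force": force on the tool from outside, world axes, zero at the start; "ft_torque": the same for the moment, N m; "opening": opening from 0.0 (shut) to 1.0 (fully open).
Only numpy, scipy, OpenCV 4.12 (cv2) and the standard library are available. Lean on these libraries where they do the work, as an engineer would, in place of code of your own. Each camera call takes 0.05 s, during which the arm holds its last target. There are 200 camera calls.

## Working session

There is one attempt and no reset: what is moved stays moved. The work goes in short steps, Python scripts to look and compute and a tool call to move; the robot and the scene stay as the last step left them, time stands still between calls to the robot, and variables do not carry over. Pictures are saved under pics/ and viewed, about 8 in all and at most 12, crops included, and the job is handed in when it is done.

Besides the shell and the picture viewer there is one more tool, called after "Request:" as a command line: name --argument value ..., lists and objects as JSON in quotes. carry_out: Moves the arm, as the interface text tells. Its arguments: {"type":"object","properties":{"plan":{"type":"string"},"newtons":{"type":"number"}},"required":["plan"]}

```bash
mkdir -p pics; ls; python3 - <<'E'
from bench import robot, viewer
import cv2,numpy as np
for n in("scene","top"):
    s=viewer.snapshot(n);cv2.imwrite(f"pics/{n}0.png",s["image"][:,:,::-1])
    print(n,s["vfov"],s["cx"],s["cy"],s["dist_coeffs"],np.round(s["R"],4).tolist(),np.round(s["t"],4))
print(robot.get_state(),robot.tcp_to_tips)
E
```

```text
pics
scene 46.491407618933415 308.825134691344 239.7031430044428 [0.02362747 0.         0.         0.         0.        ] [[-0.5176, 0.8554, 0.0204], [0.5746, 0.3652, -0.7324], [-0.6339, -0.3674, -0.6805]] [ 0.2219 -0.2183  1.7014]
top 55.30543035091845 312.8168415837584 236.34074089001436 [-0.02964599  0.          0.          0.          0.        ] [[-0.0218, -0.9994, 0.0268], [-0.9904, 0.0179, -0.1371], [0.1366, -0.0296, -0.9902]] [0.0523 0.5627 1.0793]
{'time': 0.1, 'joints': array([ 1.29408703,  0.32174652, -0.07009789,  1.45154493,  0.02263367,
        1.37078068, -0.05687078]), 'qvel': array([ 0.00108997, -0.00134932, -0.00154756, -0.00202654,  0.00014859,
        0.00012875,  0.00074326]), 'effort': array([-2.26955274e-05, -4.92574310e+01, -4.05653547e-01, -3.13401568e+01,
       -6.41860301e-02,  3.95057048e-02,  6.55096619e-05]), 'tool_pos': array([ 0.18619431, -0.62228516,  0.23857654]), 'tool_rot': array([ 9.89441488e-01,  1.44930419e-01, -1.81993178e-04, -8.26474568e-04]), 'wrist_force': array([ 0.4617174 , -0.11515516, -0.44061886]), 'ft_torque': array([-0.0020247 ,  0.01102481,  0.05077382]), 'opening': 0.9991526549155144} 0.017
```

View pics/top0.png

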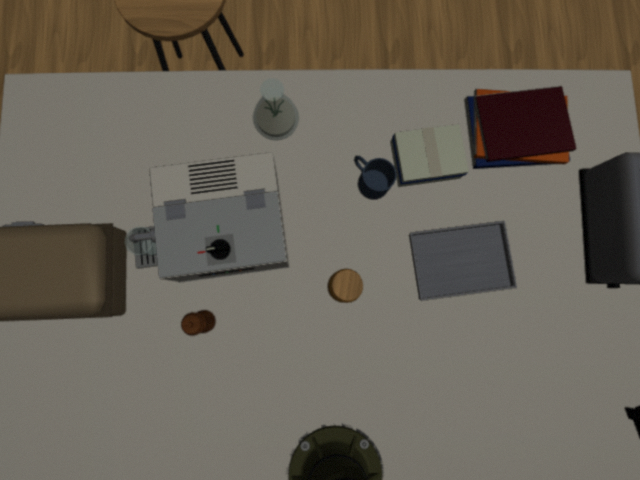

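View pics/scene0.png

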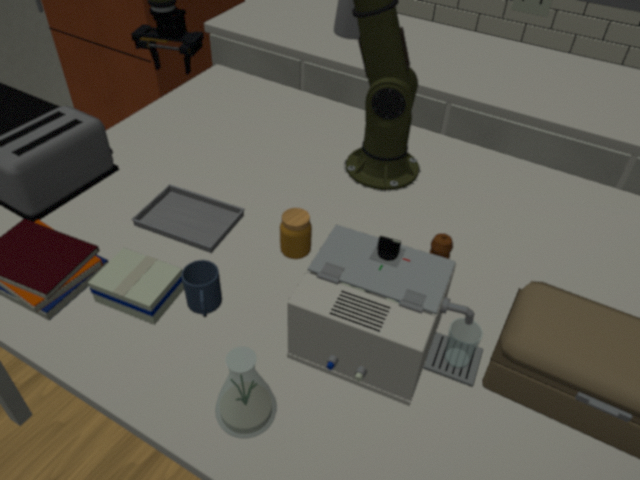

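The top view shows the unit hatch with front corners at about (160,278) and (288,263), the black wing at about (219,249), and the tray rim corners at (411,233), (506,223), (516,287) and (419,299). The tea jar is at (346,285) and the mill at (198,322). The scene view agrees with this.

```bash
cat > h.py <<'E'
import numpy as np,cv2
from bench import robot,viewer
from scipy.spatial.transform import Rotation as Ro
def cam(s):
    f=240/np.tan(np.radians(s["vfov"]/2))
    return np.array([[f,0,s["cx"]],[0,f,s["cy"]],[0,0,1]]),np.array(s["dist_coeffs"]),np.array(s["R"]),np.array(s["t"])
def ray(s,p):
    K,d,R,t=cam(s)
    u=cv2.undistortPoints(np.array([[p]],float),K,d)[0,0]
    return -R.T@t,R.T@np.array([u[0],u[1],1])
def at(s,p,z):
    o,v=ray(s,p);return o+v*(z-o[2])/v[2]
def proj(s,X):
    K,d,R,t=cam(s)
    return cv2.projectPoints(np.array(X,float).reshape(-1,3),cv2.Rodrigues(R)[0],t,K,d)[0][:,0]
def tri(obs):
    A=np.zeros((3,3));b=np.zeros(3)
    for s,p in obs:
        o,v=ray(s,p);v=v/np.linalg.norm(v);M=np.eye(3)-np.outer(v,v);A+=M;b+=M@o
    return np.linalg.solve(A,b)
E
python3 - <<'E'
from h import *
s=viewer.snapshot("top");c=viewer.snapshot("scene")
im=s["image"]
print("hatch",[np.round(at(s,p,.188),3) for p in[(160,278),(288,263),(152,205),(280,191)]])
print("back",[np.round(at(s,p,.18),3) for p in[(150,167),(273,154)]])
print("tray",[np.round(at(s,p,.022),3) for p in[(411,233),(506,223),(516,287),(419,299)]])
def blob(s,box):
    x0,y0,x1,y1=box;g=s["image"][y0:y1,x0:x1].max(2)
    m=(g<45).astype(np.uint8);n,l,st,ce=cv2.connectedComponentsWithStats(m)
    k=1+st[1:,4].argmax();print(st[k],ce[k]+[x0,y0]);return ce[k]+[x0,y0]
a=blob(s,(195,230,245,266));b=blob(c,(370,228,408,262))
print(tri([(s,a),(c,b)]),at(s,a,.21))
cv2.imwrite("pics/crop1.png",np.hstack([cv2.resize(im[140:300,130:300],(510,480),interpolation=cv2.INTER_CUBIC)[:,:,::-1],cv2.resize(c["image"][220:290,360:400],(274,480),interpolation=cv2.INTER_CUBIC)[:,:,::-1]]))
E
```

```text
hatch [array([0.462, 0.364, 0.188]), array([0.488, 0.099, 0.188]), array([0.616, 0.385, 0.188]), array([0.642, 0.113, 0.188])]
back [array([0.702, 0.394, 0.18 ]), array([0.727, 0.128, 0.18 ])]
tray [array([ 0.57 , -0.205,  0.022]), array([ 0.591, -0.449,  0.022]), array([ 0.43 , -0.461,  0.022]), array([ 0.406, -0.216,  0.022])]
[ 12   9  24  21 338] [219.60650888 249.03254438]
[  8   9  22  23 398] [387.65075377 248.58542714]
[0.51810166 0.2385379  0.20246914] [0.51722749 0.23726516 0.21      ]
```

View pics/crop1.png

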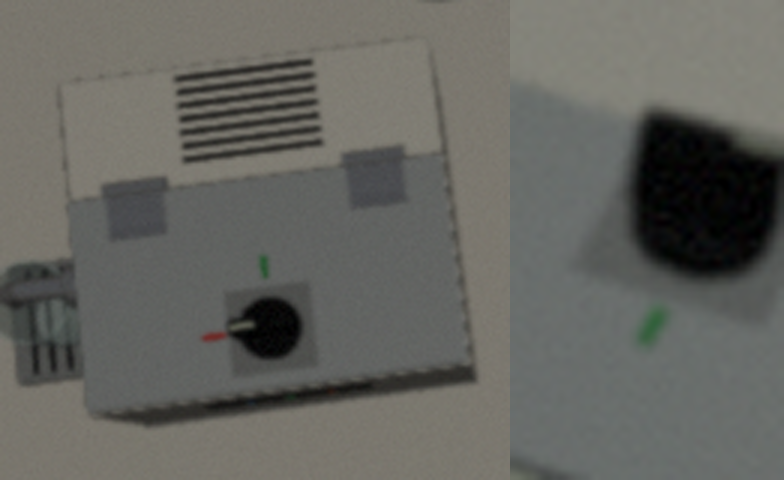

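The top crop shows the wing nearly along the unit's y with its pale marker on the left, and hinge brackets at the back. The estimated unit origin is (0.55, 0.24) with yaw 0.097, and the latch axis is at about (0.516, 0.238). I'm moving over there with raised waypoints.

Request:
carry_out --plan "-1 0.042 -0.0256 -0.015 0 0 0;-1 0.042 -0.0256 -0.015 0 0 0;-1 0.042 -0.0256 -0.015 0 0 0;-1 0.042 -0.0256 -0.015 0 0 0;-1 0.042 -0.0256 -0.015 0 0 0;-1 0.042 -0.0256 -0.015 0 0 0;-1 0.042 -0.0256 -0.015 0 0 0;-1 0.042 -0.0256 -0.015 0 0 0;-1 0.02 -0.043 0 0 0 0;-1 0.02 -0.043 0 0 0 0;-1 0.02 -0.043 0 0 0 0;-1 0.02 -0.043 0 0 0 0;-1 0.02 -0.043 0 0 0 0;-1 0.02 -0.043 0 0 0 0;-1 0.02 -0.043 0 0 0 0;-1 0 0 0 0 0 -8.5;-1 0 0 0 0 0 -8.5;-1 0 0 0 0 0 -8.5;-1 0 0 0 0 0 -8.5;-1 0 0 0 0 0 -8.5"

```text
time: 2.2
tool_pos: [0.4899, -0.0097, 0.3561]
tool_rot: [0.868, 0.496, -0.0, 0.0]
wrist_force: [-0.2, 0.2, 0.5]
opening: 0.999
```

Request:
carry_out --plan "-1 0 0 0 0 0 -8.5;-1 0 0 0 0 0 -8.5;-1 0 0 0 0 0 -8.5;-1 0 0 0 0 0 -8.5;-1 0 0 0 0 0 -7;-1 0 0 0 0 0 0"

```text
time: 2.8
tool_pos: [0.4899, -0.0097, 0.3561]
tool_rot: [0.642, 0.767, -0.0, -0.0]
wrist_force: [-0.6, 0.4, -0.5]
opening: 1.0
```

Request:
carry_out --plan "-1 0.04 0.0115 0 0 0 0;-1 0.04 0.0115 0 0 0 0;-1 0.04 0.0115 0 0 0 0;-1 0.04 0.0115 0 0 0 0;-1 0.04 0.0115 0 0 0 0;-1 0.04 0.0115 0 0 0 0;-1 0 0 0 0 0 0;-1 0 0 0 0 0 0"

```text
time: 3.6
tool_pos: [0.5152, 0.2396, 0.3558]
tool_rot: [0.642, 0.767, -0.0, -0.0]
wrist_force: [0.4, -1.6, 0.7]
opening: 1.0
```

```bash
python3 - <<'E'
from h import *
s=viewer.snapshot("wrist");cv2.imwrite("pics/w1.png",s["image"][:,:,::-1])
st=robot.get_state();print(st["tool_pos"],st["joints"].round(3))
P=np.array([.55,.241]);e=np.array([np.cos(.097),np.sin(.097)]);n=np.array([-e[1],e[0]])
for u,v,z in[(-35,0,.230),(-75,133,.188),(-75,-133,.188)]:
    print(u,v,proj(s,[*(P+e*u/1000+n*v/1000),z]))
print(proj(s,st["tool_pos"]))
E
```

```text
[0.51574219 0.23801144 0.35587874] [ 0.253  0.194 -0.851  1.441  0.146  1.573 -0.413]
-35 0 [[321.1125513  242.16065769]]
-75 133 [[287.32228987  76.19941302]]
-75 -133 [[273.44424468 349.14494594]]
[[322.39703472 309.71356984]]
```

View pics/w1.png

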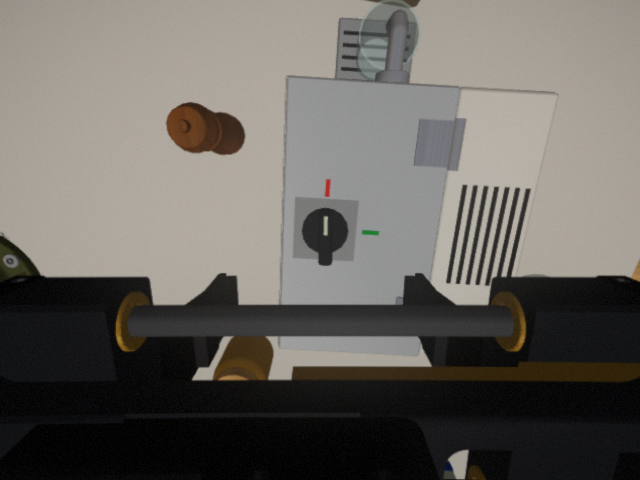

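The wrist view shows the wing with its disc at about (325,231) and its axis vertical in the picture, nearly parallel to the tool's x. I'll refine its position and angle with a dark mask.

```bash
python3 - <<'E'
from h import *
s=viewer.snapshot("wrist")
im=s["image"][190:272,290:362].astype(int);m=(im.max(2)<60).astype(np.uint8)
for r in range(0,82,3):
    c=np.flatnonzero(m[r]); print(r+190,(c.min()+290,c.max()+290,len(c)) if len(c) else None,end=' ')
w=((im.min(2)>150)).astype(np.uint8); y,x=np.nonzero(w[15:55,20:55]);print("\nwhite",x.min()+310,x.max()+310,y.min()+205,y.max()+205)
for p,z in[((325.5,237),.23),((327,212),.23),((325,265),.23),((325,231),.196)]:print(p,at(s,p,z))
print([at(s,p,.188) for p in[(287,76),(279,349),(457,87),(419,355)]])
E
```

```text
190 None 193 None 196 None 199 None 202 None 205 None 208 (np.int64(315), np.int64(334), 20) 211 (np.int64(311), np.int64(338), 28) 214 (np.int64(307), np.int64(341), 30) 217 (np.int64(305), np.int64(343), 34) 220 (np.int64(304), np.int64(345), 37) 223 (np.int64(303), np.int64(345), 38) 226 (np.int64(303), np.int64(346), 39) 229 (np.int64(302), np.int64(346), 40) 232 (np.int64(303), np.int64(346), 39) 235 (np.int64(303), np.int64(345), 43) 238 (np.int64(304), np.int64(344), 41) 241 (np.int64(306), np.int64(342), 37) 244 (np.int64(308), np.int64(340), 33) 247 (np.int64(313), np.int64(336), 24) 250 (np.int64(318), np.int64(331), 14) 253 (np.int64(318), np.int64(330), 13) 256 (np.int64(318), np.int64(330), 13) 259 (np.int64(319), np.int64(330), 12) 262 (np.int64(320), np.int64(329), 10) 265 None 268 None 271 None 
white 324 325 215 231
(325.5, 237) [0.51861637 0.24098021 0.23      ]
(327, 212) [0.51602122 0.26210893 0.23      ]
(325, 265) [0.52264939 0.21645341 0.23      ]
(325, 231) [0.5190787  0.23825558 0.196     ]
[array([0.46311558, 0.36460733, 0.188     ]), array([0.49433254, 0.10079141, 0.188     ]), array([0.60845734, 0.38130459, 0.188     ]), array([0.64266657, 0.12027762, 0.188     ])]
```

Request:
carry_out --plan "-1 0.0004 0.0034 0.02 0 0 1.5;-1 0 0 0.02 0 0 0;-1 0 0 0.02 0 0 0;-1 0 0 0.02 0 0 0;-1 0 0 0.02 0 0 0;-1 0 0 0.02 0 0 0;-1 0 0 0.019 0 0 0;-1 0 0 0 0 0 0;1 0 0 0 0 0 0;1 0 0 0 0 0 0;1 0 0 0 0 0 0;1 0 0 0 0 0 0;1 0 0 0 0 0 0;1 0 0 0 0 0 0;1 0 0 0 0 0 0;1 0 0 0 0 0 0" --newtons 20

```text
time: 5.3
tool_pos: [0.5188, 0.2397, 0.2172]
tool_rot: [0.652, 0.759, -0.0, -0.0]
wrist_force: [-0.1, -0.1, 0.3]
opening: 0.357
```

Request:
carry_out --plan "1 0 0 0 0 0 0;1 0 0 0 0 0 0;1 0 0 0 0 0 0;1 0 0 0 0 0 0;1 0 0 0 0 0 0;1 0 0 0 0 0 0;1 0 0 0 0 0 0"

```text
time: 6.0
tool_pos: [0.5192, 0.2397, 0.2172]
tool_rot: [0.652, 0.758, 0.0, 0.0]
wrist_force: [2.1, 0.7, -1.1]
opening: 0.135
```

Request:
carry_out --plan "1 0 0 0 0 0 -6;1 0 0 0 0 0 -6;1 0 0 0 0 0 -6;1 0 0 0 0 0 -6;1 0 0 0 0 0 -6;1 0 0 0 0 0 -6;1 0 0 0 0 0 -6;1 0 0 0 0 0 -6;1 0 0 0 0 0 -6;1 0 0 0 0 0 -6;1 0 0 0 0 0 -6;1 0 0 0 0 0 -6;1 0 0 0 0 0 -6;1 0 0 0 0 0 -5;1 0 0 0 0 0 0;1 0 0 0 0 0 0" --newtons 30

```text
time: 7.6
tool_pos: [0.5194, 0.24, 0.2172]
tool_rot: [-0.014, 1.0, 0.0, 0.001]
wrist_force: [5.1, 2.4, -4.4]
opening: 0.136
```

```bash
python3 - <<'E'
from h import *
s=robot.get_state();print(s)
E
```

```text
{'time': 7.6, 'joints': array([ 0.41286157,  0.33062204, -1.07013441,  1.65406212,  0.29724435,
        1.33319111,  0.89278186]), 'qvel': array([-0.00334651, -0.00435548,  0.00165165,  0.00188406,  0.00144682,
        0.00107572,  0.00281312]), 'effort': array([ 4.88056988e-01, -3.37974715e+01, -9.03558433e+00, -2.89353240e+01,
       -2.93687722e-01,  1.81103043e+00, -1.35331083e-02]), 'tool_pos': array([0.51938599, 0.23995727, 0.21721823]), 'tool_rot': array([-1.35029456e-02,  9.99908562e-01,  4.79344486e-04,  5.54937310e-04]), 'wrist_force': array([ 5.13340115,  2.39994849, -4.35104961]), 'ft_torque': array([ 0.67687502, -1.07974476,  0.04128183]), 'opening': 0.13597532973129875}
```

Request:
carry_out --plan "1 0 0 0 0 0 -3;1 0 0 0 0 0 0;1 -0.0036 0 -0.0094 0 5 0;1 -0.0036 0 -0.0094 0 5 0;1 -0.0036 0 -0.0094 0 5 0;1 0 0 0 0 0 0" --newtons 40

```text
time: 8.2
tool_pos: [0.5321, 0.2413, 0.2434]
tool_rot: [-0.039, 0.99, -0.004, -0.134]
wrist_force: [-1.4, 0.7, -0.5]
opening: 0.135
```

Request:
carry_out --plan "1 -0.0036 0 -0.0094 0 5 0;1 -0.0036 0 -0.0094 0 5 0;1 -0.0036 0 -0.0094 0 5 0;1 -0.0036 0 -0.0094 0 5 0;1 -0.0036 0 -0.0094 0 5 0;1 0 0 0 0 0 0;1 0 0 0 0 0 0"

```text
time: 8.9
tool_pos: [0.5488, 0.2432, 0.2595]
tool_rot: [-0.04, 0.949, -0.018, -0.311]
wrist_force: [-8.1, 2.3, 3.2]
opening: 0.132
```

```bash
python3 - <<'E'
from h import *
s=robot.get_state();print(s["joints"],s["wrist_force"],s["ft_torque"])
R=Ro.from_quat(s["tool_rot"]).as_matrix();print(R.round(3))
c=viewer.snapshot("scene")["image"][60:420,200:560];cv2.imwrite("pics/s2.png",cv2.resize(c,(600,600))[:,:,::-1])
E
```

```text
[-0.10103033  0.72559651 -0.50526075  1.02011944  0.04925776  2.04026882
  1.0728746 ] [-8.14147431  2.29075082  3.18219198] [ 0.52494734  0.78076404 -0.39166517]
[[-0.803 -0.087 -0.589]
 [-0.065  0.996 -0.059]
 [ 0.592 -0.009 -0.806]]
```

View pics/s2.png

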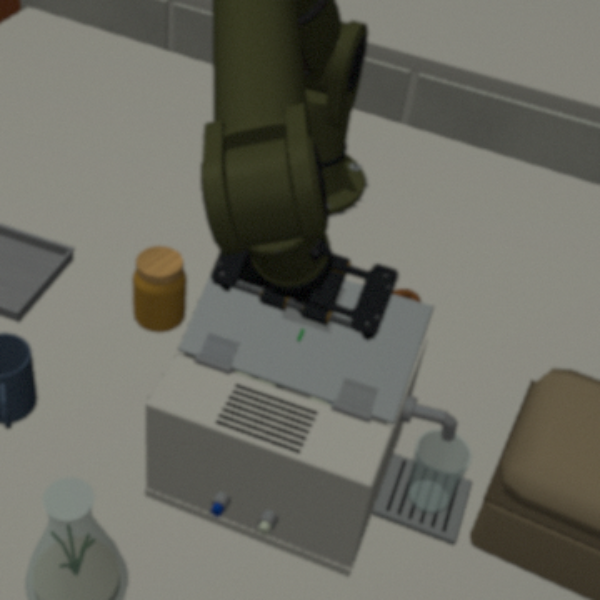

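The scene view shows the hatch lifted about 25–30° with the knob still gripped. Joint 6 is at its limit, so I'll carry on along the arc with less tool tilt and let the pads pivot on the wing.

Request:
carry_out --plan "1 -0.0015 0 -0.0059 0 -1.5 0;1 -0.0015 0 -0.0059 0 -1.5 0;1 -0.0015 0 -0.0059 0 -1.5 0;1 -0.0015 0 -0.0059 0 -1.5 0;1 0 0 0 0 0 0" --newtons 20

```text
time: 9.45
tool_pos: [0.5676, 0.2452, 0.2748]
tool_rot: [-0.041, 0.965, -0.014, -0.259]
wrist_force: [-2.8, 5.2, 0.9]
opening: 0.134
```

Request:
carry_out --plan "1 -0.0033 0 -0.0051 0 -1.5 0;1 -0.0033 0 -0.0051 0 -1.5 0;1 -0.0033 0 -0.0051 0 -1.5 0;1 -0.0033 0 -0.0051 0 -1.5 0;1 0 0 0 0 0 0"

```text
time: 9.95
tool_pos: [0.5885, 0.2476, 0.2861]
tool_rot: [-0.042, 0.977, -0.012, -0.209]
wrist_force: [-3.3, 5.8, -0.5]
opening: 0.141
```

Request:
carry_out --plan "1 -0.0046 0 -0.0039 0 -1 0;1 -0.0046 0 -0.0039 0 -1 0;1 -0.0046 0 -0.0039 0 -1 0;1 -0.0046 0 -0.0039 0 -1 0;1 0 0 0 0 0 0"

```text
time: 10.45
tool_pos: [0.611, 0.2502, 0.2929]
tool_rot: [-0.043, 0.983, -0.01, -0.176]
wrist_force: [-3.9, 5.9, -2.1]
opening: 0.135
```

Request:
carry_out --plan "-1 0 0 0 0 0 0;-1 0 0 0 0 0 0;-1 0 0 0 0 0 0;-1 0 0 0 0 0 0;-1 0 0 0 0 0 0;-1 0 0 0 0 0 0;0 0 0 -0.02 0 0 0;0 0 0 -0.03 0 0 0;0 0 0 -0.03 0 0 0;0 0 0 -0.03 0 0 0;1 0.01 0 -0.02 0 -5 0;1 0.02 0 0 0 -5 0;1 0.02 0 0 0 -5 0;1 0.03 0 0 0 -5 0;1 0.03 0 0 0 0 0;1 0.03 0 0 0 0 0;1 0 0 0 0 0 0;1 0 0 0 0 0 0"

```text
time: 12.25
tool_pos: [0.5057, 0.2365, 0.3964]
tool_rot: [-0.04, 0.999, -0.003, 0.005]
wrist_force: [-0.3, 0.0, -0.0]
opening: 0.01
```

```bash
python3 - <<'E'
from h import *
s=robot.get_state();print(s["joints"].round(3),s["tool_pos"],s["opening"])
print(Ro.from_quat(s["tool_rot"]).as_matrix().round(3))
t=viewer.snapshot("top")["image"][120:320,120:320];c=viewer.snapshot("scene")["image"][150:410,240:500]
w=viewer.snapshot("wrist")["image"]
cv2.imwrite("pics/s3.png",np.hstack([cv2.resize(t,(400,400)),cv2.resize(c,(400,400))])[:,:,::-1])
E
```

```text
[-0.419  0.095 -0.079  1.411  0.016  1.629  1.154] [0.50567535 0.23648163 0.39641982] 0.009884147235199505
[[-0.997 -0.08   0.009]
 [-0.08   0.997 -0.005]
 [-0.009 -0.006 -1.   ]]
```

View pics/s3.png

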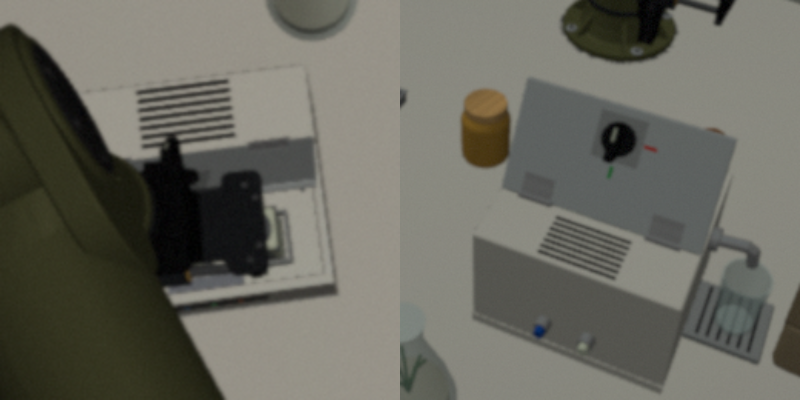

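The right panel shows the hatch standing at about 60°, knob released. The left panel shows the closed gripper in front of it. Next I lower the fingers in front of the underside and push rearward.

Request:
carry_out --plan "1 0.02 0 0.02 0 0 0;1 0 0 0.03 0 0 0;1 0 0 0.03 0 0 0;1 0 0 0.02 0 0 0;1 0 0 0 0 0 0;1 -0.015 0 0 0 0 0;1 -0.015 0 0 0 0 0;1 -0.015 0 0 0 0 0;1 -0.015 0 0 0 0 0;1 -0.015 0 0 0 0 0;1 -0.015 0 0 0 0 0;1 -0.015 0 0 0 0 0;1 -0.015 0 0 0 0 0;1 0 0 0 0 0 0"

```text
time: 13.8
tool_pos: [0.6127, 0.2468, 0.3131]
tool_rot: [-0.039, 0.999, 0.002, 0.016]
wrist_force: [-3.2, -0.3, 41.5]
opening: 0.005
```

```bash
python3 - <<'E'
from h import *
s=robot.get_state();print(s["joints"].round(3),s["tool_pos"],s["wrist_force"])
c=viewer.snapshot("scene")["image"][130:410,200:500];cv2.imwrite("pics/s4.png",cv2.resize(c,(600,560))[:,:,::-1])
E
```

```text
[-0.388  0.298 -0.051  1.335  0.023  1.477  1.211] [0.61273964 0.24678532 0.313088  ] [-3.1704856  -0.34503432 41.5039008 ]
```

View pics/s4.png

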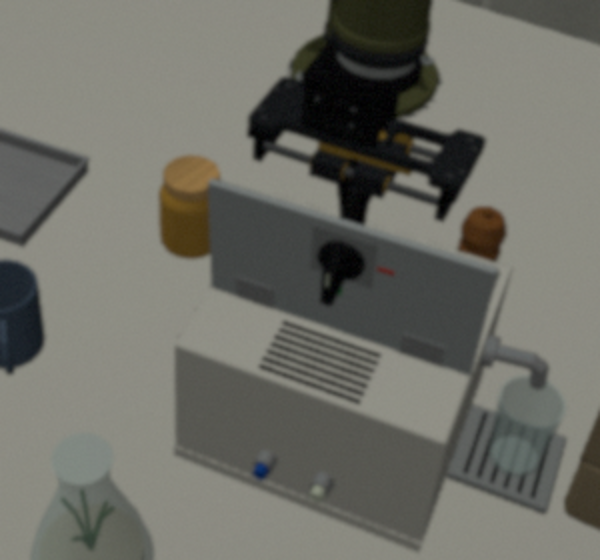

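The hatch is nearly upright, but 41 N vertical means its edge is bearing on the finger base. I'll back off upward straight away.

Request:
carry_out --plan "1 0.002 0 -0.015 0 0 0;1 0 0 -0.01 0 0 0;1 0 0 0 0 0 0"

```text
time: 14.15
tool_pos: [0.605, 0.2441, 0.3228]
tool_rot: [-0.04, 0.999, -0.003, 0.005]
wrist_force: [0.2, -0.4, 0.2]
opening: 0.009
```

```bash
python3 - <<'E'
from h import *
s=robot.get_state();print(s["tool_pos"],s["wrist_force"],s["ft_torque"])
t=viewer.snapshot("scene")
# predicted free-edge corners for several theta
e=np.array([np.cos(.105),np.sin(.105),0]);n=np.array([-e[1],e[0],0]);H=np.array([.626,.251,.18]);k=np.array([0,0,1])
for th in(1.3,1.4,1.5,1.6):
    for v in(-.133,.133):
        d=-e*np.cos(th)+k*np.sin(th);up=e*np.sin(th)+k*np.cos(th)
        print(th,v,((proj(t,H+n*v+d*.15+up*.008)[0]-[200,130])*2).round(),((proj(t,H+n*v+up*.008)[0]-[200,130])*2).round())
E
```

```text
[0.60497048 0.24405382 0.32282923] [ 0.23370443 -0.37107743  0.19214413] [ 0.2086254  -0.15877232  0.05420832]
1.3 -0.133 [231. 149.] [210. 283.]
1.3 0.133 [509. 236.] [468. 375.]
1.4 -0.133 [225. 156.] [210. 284.]
1.4 0.133 [506. 245.] [468. 375.]
1.5 -0.133 [218. 164.] [210. 284.]
1.5 0.133 [501. 255.] [468. 376.]
1.6 -0.133 [211. 174.] [210. 285.]
1.6 0.133 [497. 266.] [467. 376.]
```

Request:
carry_out --plan "1 -0.005 0 0 0 0 0;1 -0.005 0 0 0 0 0;1 -0.005 0 0 0 0 0;1 -0.004 0 0 0 0 0;1 0 0 0 0 0 0"

```text
time: 14.7
tool_pos: [0.6235, 0.2452, 0.3207]
tool_rot: [-0.04, 0.999, -0.003, 0.003]
wrist_force: [-0.8, 0.2, -0.7]
opening: 0.002
```

Request:
carry_out --plan "1 0.03 0 0 0 0 0;1 0.03 0 -0.02 0 0 0;-1 0.02 0 -0.03 0 0 0;-1 0 0 -0.04 0 0 0;-1 0 0 0 0 0 0;-1 0 0 0 0 0 0"

```text
time: 15.3
tool_pos: [0.5427, 0.2397, 0.4122]
tool_rot: [-0.04, 0.999, -0.002, 0.005]
wrist_force: [-0.5, -0.5, -0.1]
opening: 0.282
```

```bash
python3 - <<'E'
from h import *
s=robot.get_state();print(s["tool_pos"],s["wrist_force"],s["joints"].round(3))
w=viewer.snapshot("wrist")["image"];c=viewer.snapshot("scene")["image"][130:410,200:500]
cv2.imwrite("pics/s5.png",np.hstack([cv2.resize(w,(400,300)),cv2.resize(c,(321,300))])[:,:,::-1])
E
```

```text
[0.54274035 0.23970593 0.41216521] [-0.54733834 -0.45539077 -0.12466064] [-0.412  0.173 -0.064  1.293  0.02   1.669  1.177]
```

View pics/s5.png

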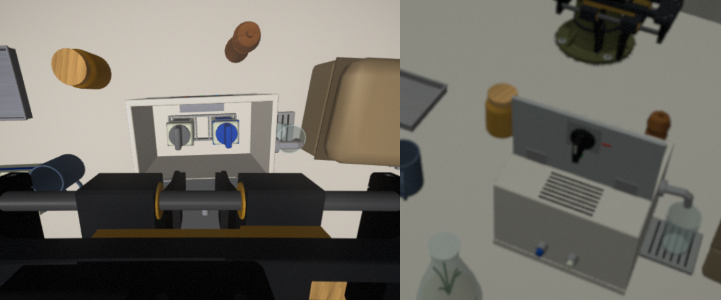

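The left panel, the wrist view, shows the open bay with the blue head at about full-res (454,266), which is the +y side, and the grey head at about (358,270). The hatch stands up in the right panel. Now I'll measure the blue fin.

```bash
python3 - <<'E'
from h import *
w=viewer.snapshot("wrist");im=w["image"]
c=im[225:310,330:500];cv2.imwrite("pics/w6.png",cv2.resize(c,(800,400),interpolation=cv2.INTER_CUBIC)[:,:,::-1])
hsv=cv2.cvtColor(im,cv2.COLOR_RGB2HSV)
m=cv2.inRange(hsv,(100,120,40),(130,255,255));n,l,st,ce=cv2.connectedComponentsWithStats(m);k=1+st[1:,4].argmax();print(st[k],ce[k])
P=np.array([.551,.2405]);a=.1;e=np.array([np.cos(a),np.sin(a)]);nn=np.array([-e[1],e[0]])
for v in(.05,-.05):
  for u,z in((-.022,.165),(.022,.165),(0,.165),(0,.130)):print(v,u,z,((proj(w,[*(P+e*u+nn*v),z])[0]-[330,225])*4.705).round(0))
print("unit front corners",proj(w,[*(P-e*.078+nn*.135),.18]),proj(w,[*(P-e*.078-nn*.135),.18]))
E
```

```text
[346 199  35  40 956] [363.14435146 216.5460251 ]
0.05 -0.022 0.165 [ 162. -105.]
0.05 0.022 0.165 [159.  65.]
0.05 0 0.165 [160. -19.]
0.05 0 0.13 [145. -44.]
-0.05 -0.022 0.165 [-238.  -98.]
-0.05 0.022 0.165 [-229.   72.]
-0.05 0 0.165 [-234.  -11.]
-0.05 0 0.13 [-218.  -38.]
unit front corners [[445.83563763 151.45618934]] [[196.91347367 156.57347586]]
```

View pics/w6.png

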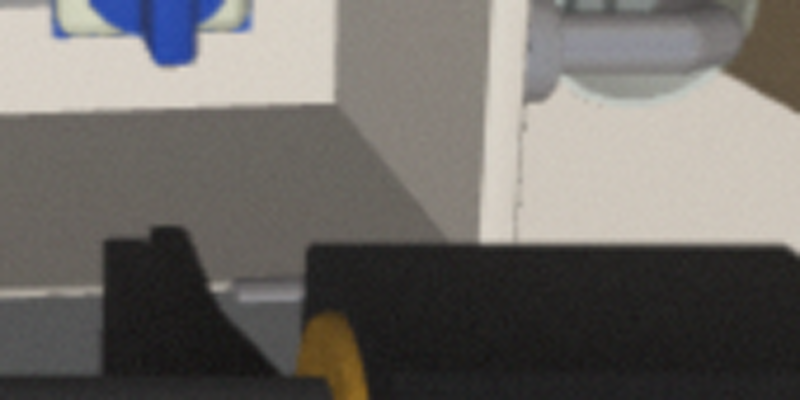

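I mis-scaled that crop, and the blue head is really at (363,216). The crop shows the fin's rear end at crop (173,62), i.e. full-res (367,238). One numeric pass to finish.

```bash
python3 - <<'E'
from h import *
w=viewer.snapshot("wrist");im=w["image"]
hsv=cv2.cvtColor(im,cv2.COLOR_RGB2HSV)
m=cv2.inRange(hsv,(100,120,40),(130,255,255))
for r in range(198,240,2):
    c=np.flatnonzero(m[r,340:390])+340;print(r,(c.min(),c.max(),len(c)) if len(c) else None,end=' ')
print()
for p in((367,238),(367,232)):print(at(w,p,.165))
c=im[185:245,330:395];cv2.imwrite("pics/w7.png",cv2.resize(c,(520,480),interpolation=cv2.INTER_CUBIC)[:,:,::-1])
E
```

```text
198 (np.int64(341), np.int64(341), 1) 200 (np.int64(357), np.int64(369), 12) 202 (np.int64(353), np.int64(373), 16) 204 (np.int64(351), np.int64(375), 25) 206 (np.int64(349), np.int64(377), 29) 208 (np.int64(348), np.int64(378), 31) 210 (np.int64(347), np.int64(379), 33) 212 (np.int64(347), np.int64(379), 33) 214 (np.int64(347), np.int64(380), 34) 216 (np.int64(347), np.int64(380), 34) 218 (np.int64(347), np.int64(380), 34) 220 (np.int64(347), np.int64(379), 33) 222 (np.int64(348), np.int64(378), 31) 224 (np.int64(348), np.int64(377), 30) 226 (np.int64(350), np.int64(376), 27) 228 (np.int64(352), np.int64(374), 23) 230 (np.int64(355), np.int64(382), 18) 232 (np.int64(342), np.int64(370), 13) 234 (np.int64(362), np.int64(370), 9) 236 (np.int64(363), np.int64(370), 8) 238 (np.int64(364), np.int64(368), 5) 
[0.56610369 0.29595356 0.165     ]
[0.55870685 0.29508297 0.165     ]
```

View pics/w7.png

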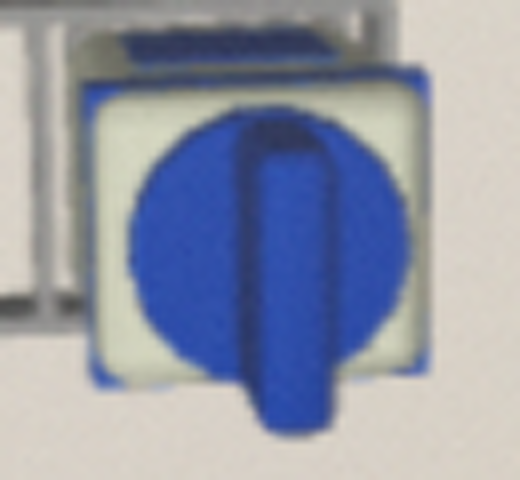

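The fin's top face runs from full-res (366.5,204) to (367,239), and the collar centre is at about (363.7,216).

```bash
python3 - <<'E'
from h import *
w=viewer.snapshot("wrist")
for p,z in(((366.5,203.8),.165),((367,238.7),.165),((366.7,221.3),.165),((363.7,216),.13)):print(at(w,p,z))
s=robot.get_state();R=Ro.from_quat(s["tool_rot"]).as_matrix()
for T in(at(w,(366.7,221.3),.165),at(w,(363.7,216),.13)):
  print(R.T@(np.array([T[0],T[1],.146])-s["tool_pos"]), s["tool_pos"])
E
```

```text
[0.52489615 0.29048007 0.165     ]
[0.56691443 0.29602347 0.165     ]
[0.54567154 0.29316334 0.165     ]
[0.54583149 0.29376943 0.13      ]
[-0.00642177  0.05527522  0.26289669] [0.54231794 0.23933763 0.40925426]
[-0.00662931  0.0558667   0.26289339] [0.54231794 0.23933763 0.40925426]
```

Request:
carry_out --plan "-1 -0.003 0.0277 0 0 0 -1.5;-1 -0.003 0.0277 0 0 0 0;-1 0 0 0.03 0 0 0;-1 0 0 0.04 0 0 0;-1 0 0 0.04 0 0 0;-1 0 0 0.03 0 0 0;-1 0 0 0.03 0 0 0;-1 0 0 0.02 0 0 0;-1 0 0 0.02 0 0 0;-1 0 0 0.02 0 0 0;-1 0 0 0 0 0 0;-1 0 0 0 0 0 0"

```text
time: 16.75
tool_pos: [0.5449, 0.2938, 0.1802]
tool_rot: [-0.053, 0.999, -0.003, 0.003]
wrist_force: [1.6, -0.5, -0.4]
opening: 0.997
```

Request:
carry_out --plan "-1 0 0 0.01 0 0 0;-1 0 0 0.01 0 0 0;-1 0 0 0.009 0 0 0;-1 0 0 0 0 0 0;1 0 0 0 0 0 0;1 0 0 0 0 0 0;1 0 0 0 0 0 0;1 0 0 0 0 0 0;1 0 0 0 0 0 0;1 0 0 0 0 0 0;1 0 0 0 0 0 0;1 0 0 0 0 0 0;1 0 0 0 0 0 0;1 0 0 0 0 0 0;1 0 0 0 0 0 0;1 0 0 0 0 0 0;1 0 0 0 0 0 0;1 0 0 0 0 0 0;1 0 0 0 0 0 0;1 0 0 0 0 0 0" --newtons 25

```text
time: 18.75
tool_pos: [0.5453, 0.2938, 0.1516]
tool_rot: [-0.053, 0.999, -0.003, 0.004]
wrist_force: [-0.4, -0.7, 0.2]
opening: 0.137
```

Gripped at 12 mm. Lift straight up.

Request:
carry_out --plan "1 0 0 -0.005 0 0 0;1 0 0 -0.01 0 0 0;1 0 0 -0.01 0 0 0;1 0 0 -0.02 0 0 0;1 0 0 -0.02 0 0 0;1 0 0 -0.02 0 0 0;1 0 0 -0.02 0 0 0;1 0 0 -0.02 0 0 0;1 0 0 -0.02 0 0 0;1 0 0 -0.02 0 0 0;1 0 0 -0.02 0 0 0;1 0 0 -0.02 0 0 0;1 0 0 -0.02 0 0 0;1 0 0 -0.01 0 0 0;1 0 0 0 0 0 0" --newtons 30

```text
time: 20.25
tool_pos: [0.544, 0.2954, 0.3888]
tool_rot: [-0.053, 0.999, -0.002, 0.005]
wrist_force: [-0.5, -0.0, -3.4]
opening: 0.135
```

```bash
python3 - <<'E'
from h import *
t=viewer.snapshot("top")
c=[at(t,p,.022)[:2] for p in[(411,233),(506,223),(516,287),(419,299)]]
im=t["image"];g=cv2.cvtColor(im,cv2.COLOR_RGB2GRAY)
m=(g[210:310,400:530]<88).astype(np.uint8)
n,l,st,ce=cv2.connectedComponentsWithStats(m);k=1+st[1:,4].argmax();ys,xs=np.nonzero(l==k)
r=cv2.minAreaRect(np.c_[xs+400,ys+210].astype(np.float32));print(st[k],r)
q=np.array([at(t,p,.022) for p in cv2.boxPoints(r)]);print(q.round(3),q.mean(0),np.linalg.norm(np.diff(q,axis=0),axis=1))
s=robot.get_state();print(s["tool_pos"],s["opening"],s["wrist_force"],s["joints"].round(2))
E
```

```text
[   9   12  106   78 1249] ((461.679931640625, 259.7599792480469), (66.75089263916016, 98.14642333984375), 81.8698959350586)
[[ 0.568 -0.198  0.022]
 [ 0.599 -0.448  0.022]
 [ 0.433 -0.459  0.022]
 [ 0.405 -0.213  0.022]] [ 0.50123614 -0.32950277  0.022     ] [0.25195502 0.16697914 0.24720509]
[0.54363483 0.29521414 0.38710953] 0.1350138440588965 [ 0.31865888  0.33104576 -4.11661879] [-0.47  0.23 -0.1   1.28  0.03  1.63  1.12]
```

Request:
carry_out --plan "1 0.002 -0.01 0 0 0 0;1 0.004 -0.02 0 0 0 0;1 0.006 -0.03 0 0 0 0;1 0.006 -0.033 0 0 0 0;1 0.006 -0.033 0 0 0 0;1 0.006 -0.033 0 0 0 0;1 0.006 -0.033 0 0 0 0;1 0.006 -0.033 0 0 0 0;1 0.006 -0.033 0 0 0 0;1 0.006 -0.033 0 0 0 0;1 0.006 -0.033 0 0 0 0;1 0.006 -0.033 0 0 0 0;1 0.006 -0.033 0 0 0 0;1 0.006 -0.033 0 0 0 0;1 0.006 -0.033 0 0 0 0;1 0.006 -0.033 0 0 0 0;1 0.006 -0.033 0 0 0 0;1 0.006 -0.033 0 0 0 0;1 0.006 -0.02 0 0 0 0;1 0.003 -0.01 0 0 0 0" --newtons 30

```text
time: 22.3
tool_pos: [0.4926, -0.3014, 0.3882]
tool_rot: [-0.05, 0.999, -0.003, 0.002]
wrist_force: [-0.7, -0.2, -3.2]
opening: 0.137
```

Request:
carry_out --plan "1 0 0 0 0 0 6;1 0 0 0 0 0 6;1 0 0 0 0 0 6;1 0 0 0 0 0 6;1 0 0 0 0 0 6;1 0 0 0 0 0 6;1 0 0 0 0 0 6;1 0 0 0 0 0 6;1 0 0 0 0 0 6;1 0 0 0 0 0 6;1 0 0 0 0 0 6;1 0 0 0 0 0 6;1 0 0 0 0 0 6;1 0 0 0 0 0 6;1 0 0 0 0 0 6;1 0 0 0 0 0 0;1 0 0 0 0 0 0"

```text
time: 24.0
tool_pos: [0.4948, -0.2976, 0.389]
tool_rot: [0.667, 0.745, 0.001, 0.004]
wrist_force: [-0.6, -0.8, -3.2]
opening: 0.131
```

Request:
carry_out --plan "1 0 0 0 0 3 0;1 0 0 0 0 4 0;1 0 0 0 0 4 0;1 0 0 0 0 4 0;1 0 0 0 0 4 0;1 0 0 0 0 4 0;1 0 0 0 0 4 0;1 0 0 0 0 1 0;1 0 0 0 0 0 0"

```text
time: 24.9
tool_pos: [0.4949, -0.2991, 0.3885]
tool_rot: [0.649, 0.722, 0.162, -0.175]
wrist_force: [-0.4, 0.6, -3.3]
opening: 0.134
```

Request:
carry_out --plan "1 -0.0047 0 0.0088 0 0 0;1 -0.0094 0 0.0177 0 0 0;1 -0.0094 0 0.0177 0 0 0;1 -0.0094 0 0.0177 0 0 0;1 -0.0094 0 0.0177 0 0 0;1 -0.0094 0 0.0177 0 0 0;1 -0.0094 0 0.0177 0 0 0;1 -0.0094 0 0.0177 0 0 0;1 -0.0094 0 0.0177 0 0 0;1 -0.0094 0 0.0177 0 0 0;1 -0.0094 0 0.0177 0 0 0;1 0 0 0 0 0 0;1 0 0 0 0 0 0"

```text
time: 26.2
tool_pos: [0.4968, -0.2986, 0.1797]
tool_rot: [0.648, 0.723, 0.162, -0.175]
wrist_force: [-0.1, -1.1, -3.1]
opening: 0.136
```

```bash
python3 - <<'E'
from h import *
s=robot.get_state();print(s["tool_pos"],s["opening"],s["wrist_force"],s["joints"].round(2));print(Ro.from_quat(s["tool_rot"]).as_matrix().round(3))
t=viewer.snapshot("top")["image"][190:310,390:550];c=viewer.snapshot("scene")["image"][100:280,100:340]
cv2.imwrite("pics/s8.png",np.hstack([cv2.resize(t,(400,300)),cv2.resize(c,(400,300))])[:,:,::-1])
E
```

```text
[ 0.49679364 -0.29856378  0.17967847] 0.13553317404130608 [-0.05738815 -1.05580565 -3.07693955] [ 0.32  0.5   0.51  1.48 -0.52  1.63  1.01]
[[-0.098  0.994 -0.043]
 [ 0.88   0.107  0.462]
 [ 0.464  0.008 -0.886]]
```

View pics/s8.png

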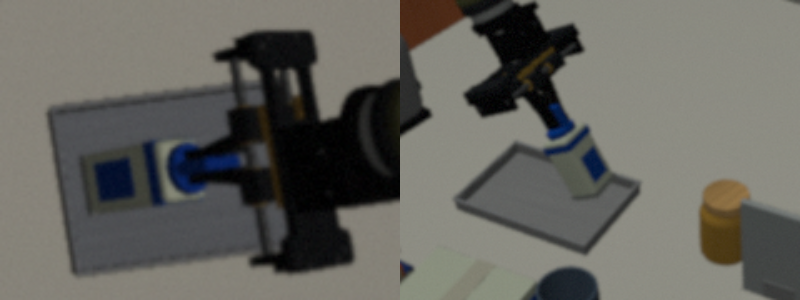

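The cartridge is held tilted about 28°, well within the tray outline in both panels. Lowering until the bottom edge touches.

Request:
carry_out --plan "1 -0.0047 0 0.0088 0 0 0;1 -0.0047 0 0.0088 0 0 0;1 -0.0047 0 0.0088 0 0 0;1 -0.0024 0 0.0044 0 0 0;1 -0.0014 0 0.0027 0 0 0;1 0 0 0 0 0 0" --newtons 15

```text
time: 26.9
tool_pos: [0.4966, -0.2996, 0.1405]
tool_rot: [0.649, 0.722, 0.162, -0.176]
wrist_force: [0.7, -0.2, -3.7]
opening: 0.135
```

Request:
carry_out --plan "1 -0.0009 0 0.0018 0 0 0;1 -0.0009 0 0.0018 0 0 0;1 0 0 0 0 0 0"

```text
time: 27.2
tool_pos: [0.497, -0.2998, 0.1374]
tool_rot: [0.649, 0.723, 0.162, -0.175]
wrist_force: [0.2, -0.3, -3.1]
opening: 0.135
```

Request:
carry_out --plan "1 -0.0009 0 0.0018 0 0 0;1 -0.0009 0 0.0018 0 0 0;1 -0.0083 0 -0.0009 0 0 0;1 -0.0083 0 -0.0009 0 0 0;1 -0.0086 0 0 0 0 0;1 -0.0087 0 0.0001 0 0 0;1 -0.0096 0 0.0013 0 0 0;1 -0.0096 0 0.0014 0 0 0;1 0 0 0 0 0 0" --newtons 12

```text
time: 28.1
tool_pos: [0.5023, -0.3484, 0.1088]
tool_rot: [0.65, 0.722, 0.162, -0.173]
wrist_force: [0.7, -4.2, 3.7]
opening: 0.136
```

```bash
python3 - <<'E'
from h import *
s=robot.get_state();print(s["tool_pos"],s["opening"],s["wrist_force"],s["joints"].round(2))
t=viewer.snapshot("top")["image"][190:310,390:550];c=viewer.snapshot("scene")["image"][100:280,100:340]
cv2.imwrite("pics/s9.png",np.hstack([cv2.resize(t,(400,300)),cv2.resize(c,(400,300))])[:,:,::-1])
E
```

```text
[ 0.50231511 -0.34837558  0.10877731] 0.13592908848218155 [ 0.68188712 -4.24055758  3.66266339] [ 0.4   0.64  0.5   1.43 -0.56  1.57  1.1 ]
```

View pics/s9.png

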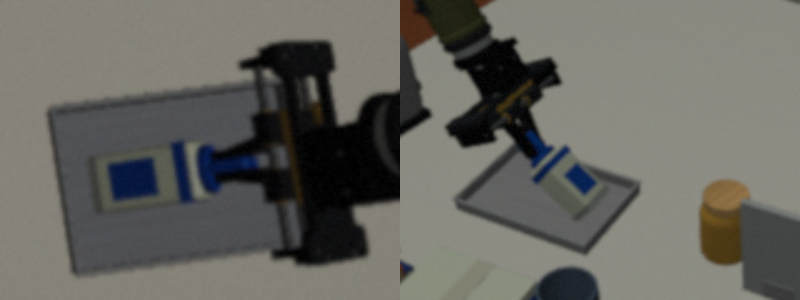

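The cartridge is pivoting in the pads, now at about 48°, with its lower edge resting on the tray floor. Continuing the arc.

Request:
carry_out --plan "1 -0.0093 0 0.0027 0 0 0;1 -0.0093 0 0.0027 0 0 0;1 -0.0089 0 0.0039 0 0 0;1 -0.0089 0 0.004 0 0 0;1 -0.0082 0 0.0052 0 0 0;1 -0.0083 0 0.0052 0 0 0;1 0 0 0 0 0 0"

```text
time: 28.9
tool_pos: [0.5055, -0.3813, 0.0603]
tool_rot: [0.649, 0.722, 0.162, -0.176]
wrist_force: [0.2, -1.7, -1.0]
opening: 0.134
```

Request:
carry_out --plan "1 -0.0046 0 0.0034 0 0 0;1 -0.0046 0 0.0034 0 0 0;1 -0.0046 0 0.0035 0 0 0;1 -0.0038 0 0.0038 0 0 0;1 -0.0038 0 0.0038 0 0 0;1 0 0 0 0 0 0"

```text
time: 29.5
tool_pos: [0.5073, -0.3919, 0.0364]
tool_rot: [0.649, 0.722, 0.163, -0.176]
wrist_force: [-1.2, 2.3, 0.8]
opening: 0.137
```

```bash
cat > chk.py <<'E'
from h import *
s=robot.get_state();print(s["tool_pos"],s["opening"],s["wrist_force"])
c=viewer.snapshot("scene");t=viewer.snapshot("top")
e=np.array([.995,.1,0]);n=np.array([-.1,.995,0])
for nm,v in(("scene",c),("top",t)):
    hsv=cv2.cvtColor(v["image"],cv2.COLOR_RGB2HSV)
    m=cv2.inRange(hsv,(105,130,50),(130,255,255))
    k,l,st,ce=cv2.connectedComponentsWithStats(m)
    for i in range(1,k):
        x,y=ce[i]
        ok=(100<x<260 and 150<y<270) if nm=="scene" else (400<x<525 and 210<y<305)
        if st[i,4]>15 and ok:
            p=at(v,ce[i],.05)-[.5,-.331,.05];print(nm,st[i],ce[i].round(1),"tray xy at z.05",(p@e).round(3),(p@n).round(3))
E
python3 chk.py
```

```text
[ 0.50733115 -0.39185944  0.03637306] 0.13691563105936308 [-1.21282778  2.32928378  0.80044833]
scene [174 196  14  27  60] [178.7 207.2] tray xy at z.05 0.014 -0.018
scene [166 198  11  16  61] [170.6 203. ] tray xy at z.05 0.01 -0.047
scene [187 202  18  10 110] [195.3 206.7] tray xy at z.05 -0.007 0.019
top [472 246   8  23  79] [475.7 257.1] tray xy at z.05 0.002 -0.023
top [480 250  18  15 108] [487.2 256. ] tray xy at z.05 0.001 -0.052
top [448 253  19  15 231] [457.  259.8] tray xy at z.05 0.001 0.024
```

Request:
carry_out --plan "1 -0.0012 0 0.0016 0 0 0;1 -0.0012 0 0.0016 0 0 0;1 -0.0012 0 0.0016 0 0 0;1 0 0 0 0 0 0;1 0 0 0 0 0 0"

```text
time: 30.1
tool_pos: [0.5076, -0.3931, 0.0343]
tool_rot: [0.648, 0.723, 0.163, -0.175]
wrist_force: [-2.9, 2.3, 16.2]
opening: 0.141
```

```bash
cat >> chk.py <<'E'
def comps(v,box):
    m=cv2.inRange(cv2.cvtColor(v["image"],cv2.COLOR_RGB2HSV),(105,130,50),(130,255,255))
    k,l,st,ce=cv2.connectedComponentsWithStats(m)
    return [(ce[i],np.argwhere(l==i)[:,::-1]) for i in range(1,k) if st[i,4]>15 and box[0]<ce[i][0]<box[2] and box[1]<ce[i][1]<box[3]]
C=sorted(comps(c,(100,150,260,270)),key=lambda a:-a[0][0]);T=sorted(comps(t,(400,210,525,305)),key=lambda a:a[0][0])
def corners(p):
    return [p[np.argmin(p@d)] for d in np.array([[1,1],[1,-1],[-1,1],[-1,-1]])]
print("label tri",tri([(t,T[0][0]),(c,C[0][0])]))
bs=cv2.boxPoints(cv2.minAreaRect(C[0][1].astype(np.float32)));bt=cv2.boxPoints(cv2.minAreaRect(T[0][1].astype(np.float32)))
import itertools
for q in bt:
    X=min((tri([(t,q),(c,p)]) for p in bs),key=lambda X:np.linalg.norm(proj(t,X)[0]-q)+0)
    print("corner",X.round(4))
E
python3 chk.py
```

```text
[ 0.5075765  -0.39309269  0.03429929] 0.14072864123743226 [-2.94705893  2.25547154 16.15316748]
scene [166 196  21  27 146] [174.2 205.3] tray xy at z.05 0.013 -0.033
scene [186 202  18   9 107] [194.8 206.1] tray xy at z.05 -0.008 0.017
top [473 246   7  23  77] [476.2 257.1] tray xy at z.05 0.001 -0.024
top [480 250  18  15 107] [487.6 255.9] tray xy at z.05 0.001 -0.052
top [449 252  18  16 227] [457.7 259.6] tray xy at z.05 0.001 0.022
label tri [ 0.49835824 -0.30588502  0.05973104]
corner [ 0.5077 -0.271   0.0889]
corner [ 0.5134 -0.3146  0.0856]
corner [ 0.4886 -0.3433  0.0289]
corner [ 0.4827 -0.2974  0.0329]
```

Request:
carry_out --plan "1 0.0008 0 -0.0015 0 0 0;1 0 0 0 0 0 0;0.6 0 0 0 0 0 0;0.6 0 0 0 0 0 0;0.4 0 0 0 0 0 0;0.4 0 0 0 0 0 0;0 0 0 0 0 0 0;0 0 0 0 0 0 0;0 0 0 0 0 0 0"

```text
time: 31.1
tool_pos: [0.5074, -0.393, 0.032]
tool_rot: [0.649, 0.723, 0.162, -0.175]
wrist_force: [-0.4, 0.2, -0.9]
opening: 0.458
```

```bash
python3 chk.py
```

```text
[ 0.50743467 -0.39301783  0.03195571] 0.4583272850915392 [-0.44856057  0.24937664 -0.86578961]
scene [163 197  15  16 130] [169.2 203.5] tray xy at z.05 0.013 -0.049
scene [174 197  14  26  68] [178.9 208.4] tray xy at z.05 0.018 -0.015
scene [188 203  18  10 111] [196.4 207.6] tray xy at z.05 -0.005 0.024
top [471 247   8  23  78] [474.7 257.7] tray xy at z.05 0.0 -0.02
top [479 249  18  16 104] [486.2 256.1] tray xy at z.05 0.001 -0.049
top [447 253  19  15 229] [455.7 259.9] tray xy at z.05 0.001 0.027
label tri [ 0.49790542 -0.30191402  0.05601408]
corner [ 0.5098 -0.2765  0.0552]
corner [ 0.5155 -0.3195  0.0561]
corner [ 0.4862 -0.3277  0.0563]
corner [ 0.4804 -0.2846  0.0551]
```

The label corners triangulate to z = 0.055–0.056, so the cartridge lies flat and released. Retreating.

Request:
carry_out --plan "0 0 0 -0.01 0 0 0;0 0 0 -0.02 0 0 0;0 0 0 -0.03 0 0 0;0 0 0 -0.04 0 0 0;0 0 0 -0.04 0 0 0;0 0 0 -0.04 0 0 0;0 0 0 -0.03 0 0 0;0 0 0 0 0 0 0;0 0 0 0 0 0 0;0 0 0 0 0 0 0"

```text
time: 32.2
tool_pos: [0.5163, -0.4892, 0.2169]
tool_rot: [0.649, 0.722, 0.163, -0.176]
wrist_force: [-0.3, 0.1, -0.4]
opening: 0.502
```

```bash
python3 chk.py; python3 - <<'E'
from h import *
c=viewer.snapshot("scene");t=viewer.snapshot("top")
# hatch check: free-edge position in top view: hatch seen edge-on; grey head and bystanders vs first pictures
a=cv2.imread("pics/top0.png");b=t["image"][:,:,::-1]
for n,(x0,y0,x1,y1) in dict(mug=(350,150,400,200),jar=(325,262,368,308),mill=(175,305,220,340),carton=(390,120,470,190),tumbler=(125,222,152,268)).items():
    print(n,np.abs(a[y0:y1,x0:x1].astype(int)-b[y0:y1,x0:x1]).mean().round(1))
cv2.imwrite("pics/end_top.png",b);cv2.imwrite("pics/end_scene.png",c["image"][:,:,::-1])
e=np.array([np.cos(.1),np.sin(.1),0]);n=np.array([-e[1],e[0],0]);H=np.array([.626,.251,.18]);k=np.array([0,0,1])
# knob blob in scene -> hatch angle
m=(c["image"][170:290,300:470].max(2)<45).astype(np.uint8);q,l,st,ce=cv2.connectedComponentsWithStats(m);i=1+st[1:,4].argmax();print("knob",st[i],ce[i]+[300,170])
for th in(1.4,1.5,1.6,1.7):
    d=-e*np.cos(th)+k*np.sin(th);up=e*np.sin(th)+k*np.cos(th);print(th,proj(c,H+d*.11+up*.025))
E
```

```text
[ 0.51633263 -0.4892499   0.21692553] 0.5021193000185623 [-0.26671854  0.14178322 -0.38164601]
scene [174 197  14  26  68] [178.8 208.4] tray xy at z.05 0.018 -0.015
scene [163 198  15  15 122] [168.7 204.1] tray xy at z.05 0.016 -0.049
scene [188 203  18  10 112] [196.3 207.7] tray xy at z.05 -0.005 0.024
top [471 246   8  24  79] [474.7 257.6] tray xy at z.05 0.001 -0.02
top [479 250  18  15 102] [486.3 256.1] tray xy at z.05 0.001 -0.049
top [447 253  19  15 228] [455.7 259.9] tray xy at z.05 0.001 0.027
label tri [ 0.49790239 -0.30205283  0.05585255]
corner [ 0.5098 -0.2767  0.0552]
corner [ 0.5155 -0.3195  0.0561]
corner [ 0.4862 -0.3277  0.0563]
corner [ 0.4804 -0.2848  0.0551]
mug 3.4
jar 4.2
mill 3.8
carton 4.5
tumbler 3.6
knob [ 58  79  25  34 500] [369.05  262.758]
1.4 [[373.0438114  252.07860516]]
1.5 [[370.77217751 256.43639079]]
1.6 [[368.44663891 261.23338987]]
1.7 [[366.09602771 266.41601054]]
```

```bash
python3 -c "
from bench import robot
print(robot.job_done())"
```

```text
the job is handed in; nothing more can be done
None
```

The job is handed in, at about 32 s of the 72 s allowed; no verdict was reported. I turned the latch, lifted the hatch by its knob, and pushed it upright with closed fingers. I then lifted the blue cartridge out by its fin, tilted it, lowered its bottom edge onto the tray floor and let it pivot in the pads until it lay flat. Then I released it and withdrew.

**Last checks**
- **Cartridge:** its label corners triangulate to z = 0.055–0.056 m, so it lies level on the tray floor. It is near the tray's centre and did not move when I retreated.
- **Hatch:** it stands at about 1.6 rad, judged from the knob's position in the scene view.
- **Bystanders:** the picture patches around the mug, jar, mill, carton and tumbler match those from the start.
- **Robot:** it is clear, with wrist force about 0.

**What went less well**
- **Hatch push:** for a moment the hatch edge bore on the gripper with about 41 N vertically at the wrist. I backed off at once. I could not tell whether it pressed on the fingers or on the gripper's body, which has a 40 N limit, so this may count as a failure.
- **Laying down:** pressing the cartridge down reached about 16 N before release. The label's height estimate just before release was poor; after release the corners agreed.
- **Grey cartridge:** I did not measure its position again after the lift, though nothing I did was meant to touch it.

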